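Seat a terminal-plate blank in the corner of a drill jig

TASK

Load the drill jig: with a fingertip, push the brown terminal plate flat up against the jig's long rail, then slide it along, keeping it against the rail, into the corner pocket until it sits fully home, flat against both the rail and the end stop. Slide it only, never lift or tip it off the bed, leave it there, and leave the spray can, the jar and the screwdriver alone.

Things in the scene. Friction and masses are not known exactly. Their poses are not given: they have to be found in the camera images.
- jig: Steel drill jig fixed to the bench. Origin at bench height, mid-length; its y axis runs along the rail towards the pocket, x across the bed to the rail (at yaw 0 away from the robot), z up. The flat bed, 16 mm above the bench, spans x -85 to +65, y -155 to +155 mm. Behind the rail (x 50 to 145, y 40 to 110 mm) its hinged aluminium leaf lies open, up to 40 mm above the bench.
- rail (a point): Point on the long dark rail's inner face at bed height, at jig x +30, y 0 mm; axes as the jig. The face is straight, along y, from y -150 to +130 mm; the rail stands 14 mm above the bed.
- corner (a point): Inside corner of the pocket, at bed height, where the rail's inner face meets the line of the end stop's face (jig x +30, y +110 mm); axes as the jig. The end stop stands 14 mm above the bed, from x -63 to -6 mm from here. The seated plate's centre is at x -20, y -35, z +5 mm from here.
- guide (a point): Inner front edge of the guide block that closes the pocket's open side (jig x -13, y +86 mm, bed height); axes as the jig. From here the block runs to the end stop along y, 20 mm thick towards -x, 14 mm above the bed; before it a 45 degree lead-in 6 mm long. Slot between it and the rail: 43 mm, so the 40 mm plate enters only along the rail.
- blank_center (a point): Centre (half-way up) of the loose brown phenolic plate with four brass eyelets: 40 (its x) x 70 (its y) x 10 mm thick, about 40 g, flat on the bed. It starts near the jig's -y end, 35 to 55 mm from its place at the rail, its long side turned up to 30 degrees from the rail; either end may lead. It slides on bed and rail more easily (friction about 0.25) than under a finger.
- spray_can: Bystander: upright steel spray can with a blue band and a white cap, 52 mm diameter, 170 mm tall; origin at the centre of its foot.
- jar: Bystander: small glass jar with steel cap, 60 mm diameter, 70 mm tall; origin at the centre of its foot.
- screwdriver: Bystander: red-handled screwdriver, 200 mm long, lying on the bench; its x axis points to its tip.
Not all that is in view belongs to the job. Of the things like the part that bears blank_center, leave any that is grey, pink or purple; of the rest the smaller one is meant.

How it is judged:
By the outcome, as a careful person would: the job done as asked, in the order asked, and still so for the second after the job is handed in, with the robot touching nothing.
It also fails if it takes over 45 s, if anything falls off the work surface, if the arm or the gripper's body presses on something with over 40 N, if the wrist force passes 120 N, or if a joint passes its speed limit or range.

ROBOT

A 7-joint arm with a two-finger parallel gripper is mounted at the origin on the work surface. World frame = base frame: x ahead of the robot, y to its left, z up, the work surface at z = 0. Lengths are in m, angles in degrees, forces in N, time in s.
With the tool pointing down it reaches from about 0.35 to 0.9 m from the base axis. Payload 19.9 kg.
Tool frame: the origin (TCP) lies at the very end of the fingers, on their centre line; the grasp point (between the pads) lies 19 mm behind it; z points along the fingers, y is the direction in which the jaws open and shut (so a half turn about z gives the same grasp; the last joint's range is limited). The gripper opens to 94 mm and grips with 3 to 60 N. Pads are 16 mm wide; open, the fingers measure 119 mm over their backs; the gripper's body (75 mm by 177 mm) begins 78 mm behind the grasp point.
Start: joints at [-76.117, 23.915, -0.59, 92.452, 0.269, 63.638, -3.037], TCP at [0.175, 0.6, 0.205] pointing down, gripper open.
Joint ranges: [-161.28, 161.28], [-22.2, 115.67], [-73.04, 71.86], [3.21, 147.25], [-68.34, 248.33], [10.77, 114.83], [-161.83, 161.83]. Speed limits (degrees/s): [108.29, 108.29, 136.94, 136.94, 172.46, 172.46, 172.46].

INTERFACE

Orientations are given as a 3x3 rotation matrix whose columns are the frame's x, y, z axes.
In Python, from bench import r, open_jaws, clamp, inverse_kinematics, cams gives the robot as it stands. Calls block until the motion is done:
- r.goto(position, orientation): joint-space move of the TCP to a pose.
- r.servo_line(position, ori=None, v=0.15, threshold=None): straight line of the TCP; ori=None keeps the orientation; v is the mean speed in m/s. With threshold (N) it stops when the force on the tool has changed by that much, and returns True; else False.
- r.move_joints(angles): joint-space move.
- open_jaws() and clamp(): open the fingers fully, or close them until they stop; the grip force is fixed at half the most.
- r.pause(seconds).
- inverse_kinematics(position, orientation): joint angles nearest the present ones, or None.
- r.observe(): the state.
- cams.get_image(name): name is "side" or "top" or "wrist"; returns a dict with "img" (400x640x3 uint8, blue, green, red), "camera_matrix" (3x3 intrinsics, pixels), "R" (3x3) and "t" (3): a world point X has camera coordinates R X + t. Camera axes: x right, y down, z forward; pixel columns grow to the right and rows downward; lengths in m; the calibration is good to about 2 mm. A picture is of the moment at which its call begins. There is no depth.
A pose or a line that the arm cannot do raises r.Unreachable and nothing moves.
- r.sign_off(): hands the job in, once; it reports no verdict.
The state is a dict: "clock": time; "q": joint angles; "joint_vel": joint speeds; "joint_torque": joint torques, N m; "position": TCP position; "orientation": TCP orientation; "force": force on the tool from outside, world axes, zero at the start; "wrist_torque": the same for the moment, N m; "finger_gap": opening from 0.0 (shut) to 1.0 (fully open).
Only numpy, scipy, OpenCV 4.12 (cv2) and the standard library are available. Lean on these libraries where they do the work, as an engineer would, in place of code of your own. Each camera call takes 0.05 s, during which the arm holds its last target.

## Working session

There is one attempt and no reset: what is moved stays moved. The work goes in short steps, each a Python script; the robot and the scene stay as the last script left them, time stands still between calls to the robot, and variables do not carry over. Pictures are saved under pics/ and viewed, and the job is handed in when it is done.

```bash
ls; mkdir -p pics
python3 - <<'E'
from bench import r,cams
import cv2,numpy as np
for n in("side","top","wrist"):
    d=cams.get_image(n); cv2.imwrite(f"pics/{n}0.png",d["img"]); np.savez(f"pics/{n}0.npz",**d)
    print(n,d["camera_matrix"].round(1).tolist(),(-d["R"].T@d["t"]).round(3),d["R"].round(2).tolist())
o=r.observe();print(o["clock"],o["position"],o["orientation"].__repr__(),o["finger_gap"])
E
```

```text
pics
side [[493.9, 0.0, 318.6], [0.0, 493.9, 193.2], [0.0, 0.0, 1.0]] [ 0.218 -0.875  0.915] [[0.92, -0.4, -0.02], [-0.28, -0.62, -0.74], [0.28, 0.68, -0.68]]
top [[444.5, 0.0, 318.5], [0.0, 444.5, 198.6], [0.0, 0.0, 1.0]] [0.382 0.005 1.012] [[0.02, -1.0, 0.01], [-0.98, -0.02, -0.19], [0.19, -0.0, -0.98]]
wrist [[337.6, 0.0, 320.9], [0.0, 337.6, 202.2], [0.0, 0.0, 1.0]] [0.101 0.621 0.385] [[0.28, 0.96, -0.0], [0.93, -0.27, 0.26], [0.25, -0.07, -0.96]]
0.15 [0.17494124 0.59972096 0.20497291] array([[-9.59998877e-01,  2.80003790e-01, -1.84827816e-04],
       [ 2.80003839e-01,  9.59998426e-01, -9.34210032e-04],
       [-8.41479372e-05, -9.48593079e-04, -9.99999547e-01]]) 0.9990596018621954
```

View pics/top0.png

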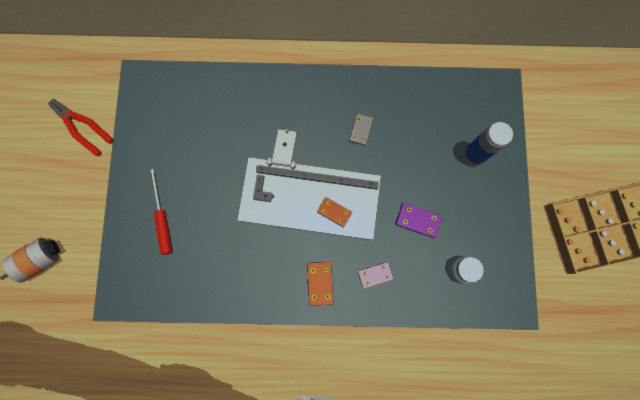

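View pics/side0.png

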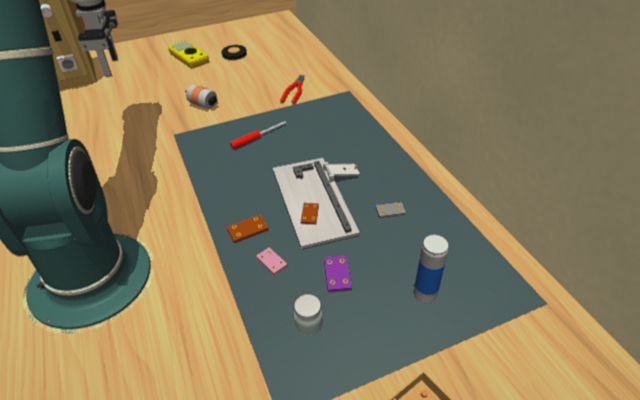

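The top view shows the jig bed at about (240–380, 160–237). The small brown plate lies on it at (335, 212), and the larger brown decoy is off the jig at (320, 284). The pocket is at the left end (265, 190) and the rail runs along the upper edge.

```bash
cat > h.py <<'E'
import numpy as np,cv2
def cast(d,px,z):
    px=np.atleast_2d(np.asarray(px,float)); K=d["camera_matrix"];R=d["R"];t=np.ravel(d["t"])
    c=-R.T@t; v=(R.T@np.linalg.inv(K)@np.c_[px,np.ones(len(px))].T).T
    return c+v*((z-c[2])/v[:,2])[:,None]
def proj(d,X):
    X=np.atleast_2d(X); p=(d["camera_matrix"]@(d["R"]@X.T+np.ravel(d["t"])[:,None])).T
    return p[:,:2]/p[:,2:]
def brown(img):
    h=cv2.cvtColor(img,cv2.COLOR_BGR2HSV)
    return cv2.inRange(h,(5,150,60),(16,255,255))
def contours(m,amin=100):
    cs,_=cv2.findContours(m,cv2.RETR_EXTERNAL,cv2.CHAIN_APPROX_NONE)
    return [c for c in cs if cv2.contourArea(c)>amin]
def rect(P):
    (c,(w,h),a)=cv2.minAreaRect((P[:,:2]*1000).astype(np.float32))
    if w>h: a+=90; w,h=h,w
    a=(a+90)%180-90   # a: angle of short side's axis; 
    return np.array(c)/1000,w,h,a
E
python3 - <<'E'
from h import *
for n in("top","side"):
    d=dict(np.load(f"pics/{n}0.npz")); img=d["img"]
    print(n)
    for c in contours(brown(img)):
        x,y,w,h=cv2.boundingRect(c)
        if w>60: continue
        print(" br",(x,y,w,h),rect(cast(d,c[:,0],.026)))
    hsv=cv2.cvtColor(img,cv2.COLOR_BGR2HSV)
    m=cv2.inRange(hsv,(0,0,150),(179,60,255))
    for c in contours(m,1500):
        print(" bed",cv2.boundingRect(c),rect(cast(d,c[:,0],.016)))
        q=cv2.approxPolyDP(c,4,True)[:,0]; print(np.c_[q,cast(d,q,.016)[:,:2].round(4)])
d=dict(np.load("pics/top0.npz"))
cv2.imwrite("pics/topc.png",cv2.resize(d["img"][120:250,225:395],None,fx=4.5,fy=4.5,interpolation=cv2.INTER_CUBIC))
E
```

```text
top
 br (308, 262, 25, 43) (array([ 0.38107397, -0.00587771]), 51.08506774902344, 90.04408264160156, -85.69973373413086)
 br (13, 246, 30, 31) (array([0.4114397 , 0.63794171]), 35.998931884765625, 72.54705047607422, -47.7754020690918)
 br (318, 198, 33, 28) (array([ 0.53918909, -0.03462892]), 36.928218841552734, 66.36550903320312, -28.980796813964844)
 bed (238, 130, 143, 109) (array([0.61091235, 0.01676225]), 225.1949920654297, 308.8773498535156, -6.927207946777344)
[[ 2.480e+02  1.580e+02  6.624e-01  1.660e-01]
 [ 2.390e+02  2.200e+02  5.172e-01  1.790e-01]
 [ 3.730e+02  2.370e+02  4.853e-01 -1.235e-01]
 [ 3.780e+02  1.880e+02  5.981e-01 -1.353e-01]
 [ 2.590e+02  1.740e+02  6.249e-01  1.388e-01]
 [ 2.650e+02  1.760e+02  6.205e-01  1.248e-01]
 [ 2.630e+02  1.900e+02  5.875e-01  1.280e-01]
 [ 2.750e+02  1.960e+02  5.741e-01  1.000e-01]
 [ 2.700e+02  2.020e+02  5.600e-01  1.108e-01]
 [ 2.560e+02  2.010e+02  5.616e-01  1.427e-01]
 [ 2.550e+02  1.670e+02  6.413e-01  1.488e-01]
 [ 2.670e+02  1.610e+02  6.562e-01  1.217e-01]
 [ 2.940e+02  1.630e+02  6.529e-01  5.910e-02]
 [ 2.980e+02  1.7
[... 722 characters left out ...]
540e+02  1.640e+02  7.327e-01  9.760e-02]
 [ 3.280e+02  1.640e+02  6.651e-01  1.289e-01]
 [ 3.200e+02  1.580e+02  6.554e-01  1.638e-01]
 [ 2.730e+02  1.680e+02  5.155e-01  1.785e-01]
 [ 3.010e+02  2.450e+02  4.791e-01 -1.245e-01]
 [ 3.580e+02  2.300e+02  6.264e-01 -1.375e-01]
 [ 3.330e+02  1.810e+02  6.472e-01  5.580e-02]
 [ 3.520e+02  2.280e+02  6.159e-01 -1.252e-01]
 [ 3.450e+02  2.330e+02  5.927e-01 -1.332e-01]
 [ 3.150e+02  1.680e+02  6.242e-01  1.282e-01]
 [ 2.960e+02  1.790e+02  5.575e-01  1.065e-01]
 [ 2.920e+02  1.670e+02  5.664e-01  1.599e-01]
 [ 3.190e+02  1.600e+02  6.490e-01  1.566e-01]
 [ 3.330e+02  1.750e+02  6.579e-01  7.890e-02]
 [ 3.580e+02  1.730e+02  7.251e-01  5.730e-02]]
```

View pics/topc.png

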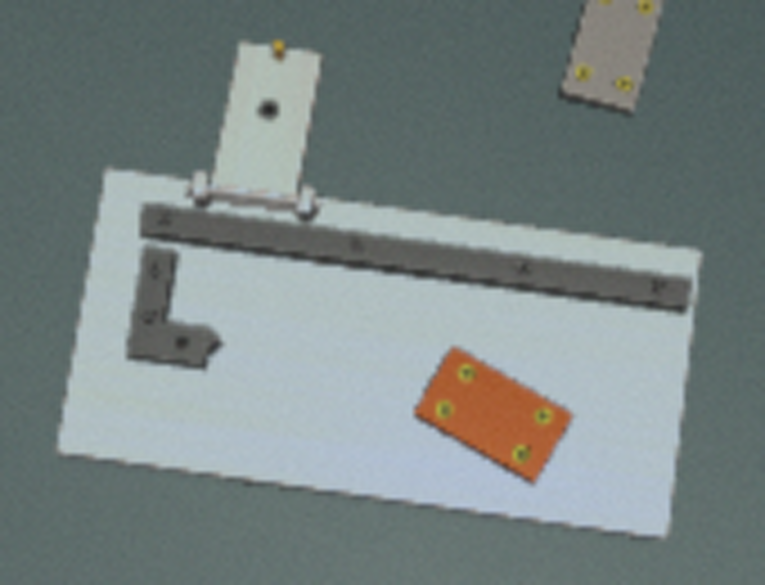

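Run:
```python
from h import *
from bench import r,cams,clamp
psi=np.radians(-6.5)
y=np.array([-np.sin(psi),np.cos(psi),0]);z=np.array([0,0,-1.]);R=np.c_[np.cross(y,z),y,z]
clamp()
r.goto([.52,.0,.27],R)
d=cams.get_image("wrist"); cv2.imwrite("pics/wrist1.png",d["img"]); np.savez("pics/wrist1.npz",**d)
o=r.observe();print(o["clock"],o["position"],o["finger_gap"],o["force"])
```

```text
4.0833 [0.52005743 0.00070488 0.26989431] 0.003008676002796628 [0.49981652 0.55645873 0.91985124]
```

View pics/wrist1.png

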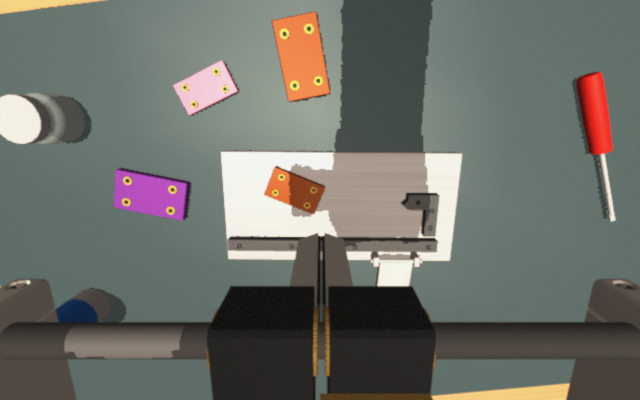

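The wrist view shows the bed from (221, 152) to (460, 262), with the rail along row ~243, the plate at (295, 190) half in the gripper's shadow, and the guide and stop at (425, 210). I'll measure the edges here.

Run:
```python
from h import *
d=dict(np.load("pics/wrist1.npz")); img=d["img"]; g=cv2.GaussianBlur(cv2.cvtColor(img,cv2.COLOR_BGR2GRAY),(3,3),0).astype(float)
def edge(axis,idx,lo,hi,sign):
    out=[]
    for i in idx:
        s=g[lo:hi,i] if axis=='r' else g[i,lo:hi]
        k=sign*np.gradient(s); j=int(np.argmax(k[2:-2]))+2
        w=np.clip(k[j-2:j+3],0,None); p=lo+(w*np.arange(j-2,j+3)).sum()/w.sum()
        out.append((i,p) if axis=='r' else (p,i))
    return np.array(out)
def line(px,z):
    P=cast(d,px,z)[:,:2].astype(np.float32)
    vx,vy,x0,y0=cv2.fitLine(P,cv2.DIST_HUBER,0,.001,.001).ravel()
    res=np.abs((P-[x0,y0])@[-vy,vx]); return np.array([vx,vy]),np.array([x0,y0]),np.median(res)
E={}
E['near']=line(edge('r',list(range(230,330))+list(range(345,450)),144,160,1),.016)
E['railin']=line(edge('r',list(range(235,285))+list(range(350,398)),228,244,-1),.016)
E['left']=line(edge('c',range(160,232),214,232,1),.016)
E['right']=line(edge('c',range(160,232),452,470,-1),.016)
for k,(v,p,e) in E.items():
    a=np.degrees(np.arctan2(v[1],v[0])); print(k,a.round(2),p.round(4),(e*1000).round(2))
def inter(A,B):
    s=np.linalg.solve(np.c_[A[0],-B[0]],B[1]-A[1]); return A[1]+s[0]*A[0]
c1=inter(E['near'],E['left']);c2=inter(E['near'],E['right']);r1=inter(E['railin'],E['left']);r2=inter(E['railin'],E['right'])
print("bed len",np.linalg.norm(c1-c2),"near->rail",np.linalg.norm(c1-r1),np.linalg.norm(c2-r2),"exp .310,.115", c1,c2,r1,r2)
u=c2-c1;u/=np.linalg.norm(u); 
u2=r2-r1;u2/=np.linalg.norm(u2); print("yaw",np.degrees(np.arctan2(-u[0],u[1])),np.degrees(np.arctan2(-u2[0],u2[1])))
rail=(r1+r2)/2; print("rail pt",rail)
for c in contours(brown(img)):
    x,y,w,h=cv2.boundingRect(c)
    if 180<y+h/2<200 and w<80: print((x,y,w,h),rect(cast(d,c[:,0],.026)), proj(d,np.r_[rect(cast(d,c[:,0],.026))[0],.026]))
```

```text
near 83.16 [ 0.4922 -0.0142] 0.13
railin 83.27 [ 0.6074 -0.0214] 0.09
left -6.79 [ 0.5374 -0.1316] 0.05
right -6.83 [0.577  0.1754] 0.08
bed len 0.3095308 near->rail 0.11544885 0.11487537 exp .310,.115 [ 0.47897783 -0.12461281] [0.51582915 0.18271647] [ 0.59361583 -0.13827167] [0.6298903  0.16906367]
yaw -6.8375907 -6.7314215
rail pt [0.6117531 0.015396 ]
(265, 167, 59, 46) (array([ 0.53791351, -0.03586131]), 38.96577453613281, 68.01416778564453, -29.128314971923828) [[294.36752483 190.09844436]]
```

Both fits agree with the given sizes: bed 309.5 mm (310), front edge to rail 115 mm (115), plate 39×68 mm (40×70), and 47 mm from its seat at the rail (35–55). Next I'll push it to the rail.

```bash
cat >> h.py <<'E'
PSI=np.radians(-6.78); XJ=np.array([np.cos(PSI),np.sin(PSI)]);YJ=np.array([-np.sin(PSI),np.cos(PSI)]);O=np.array([.61175,.0154])
def J2W(x,y,z): return np.r_[O+XJ*x+YJ*y,z]
def W2J(p): p=np.asarray(p)[...,:2]-O; return np.stack([p@XJ,p@YJ],-1)
_y=np.r_[YJ,0];_z=np.array([0,0,-1.]);TR=np.c_[np.cross(_y,_z),_y,_z]
def plate(d,tag):
    cv2.imwrite(f"pics/{tag}.png",d["img"])
    for c in contours(brown(d["img"]),60):
        P=cast(d,c[:,0],.026); j=W2J(P)
        cc,w,h,a=rect(P); jc=W2J(cc)
        if -.1<jc[0]<.02 and abs(jc[1])<.16: print(tag,"plate jig mm",(jc*1000).round(1),round(w,1),round(h,1),"rel ang",round(a-np.degrees(PSI),2))
def st(r):
    o=r.observe(); print("t",round(o["clock"],2),"jig mm",(W2J(o["position"])*1000).round(1),round(o["position"][2]*1000,1),"F",o["force"].round(2))
E
python3 - <<'E'
from h import *
from bench import r,cams
p=W2J([.53791,-.03586]);print(p)
x0=p[0]-.046; yf=p[1]
r.goto(J2W(x0,yf,.08),TR)
r.servo_line(J2W(x0,yf,.0195),v=.08); st(r)
print(r.servo_line(J2W(-.056,yf,.0195),v=.04,threshold=6)); st(r)
for n in("top","wrist"): plate(cams.get_image(n),n+"2")
E
```

```text
[-0.067272   -0.05961888]
t 5.79 jig mm [-113.   -59.7] 19.8 F [ 0.    0.12 -0.17]
False
t 7.38 jig mm [-56.1 -59.6] 19.5 F [-0.34 -0.28 -0.56]
wrist2 plate jig mm [-43.  -81.1] 10.1 12.8 rel ang 87.96
wrist2 plate jig mm [-43.6 -30.5] 13.7 25.7 rel ang 0.07
```

```bash
python3 -c "
import cv2
a=cv2.imread('pics/wrist2.png')[150:330,180:480];b=cv2.imread('pics/top2.png')[120:250,225:395]
cv2.imwrite('pics/c2.png',cv2.vconcat([cv2.resize(a,(500,300)),cv2.resize(b,(500,290))]))"
```

```text
(no output)
```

View pics/c2.png

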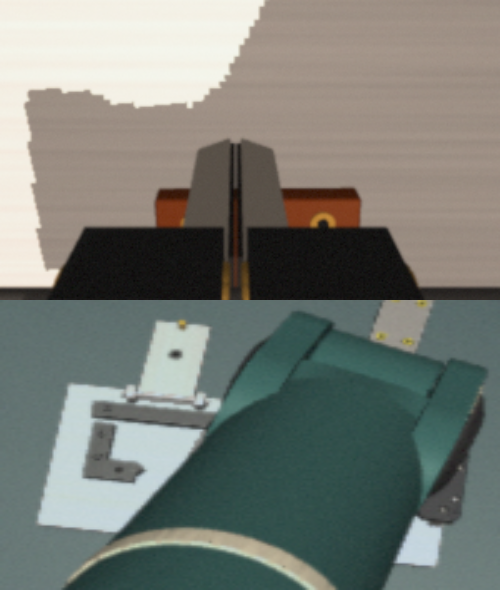

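View pics/wrist2.png

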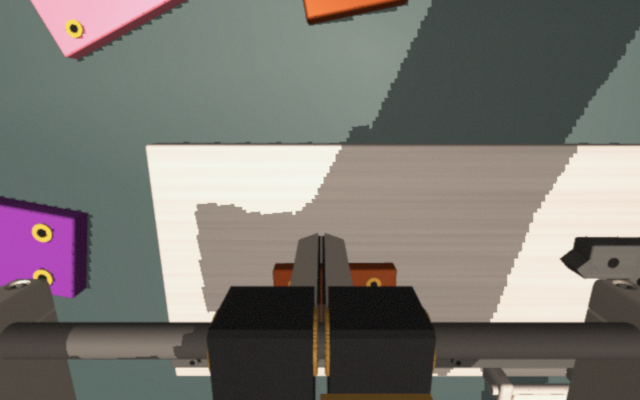

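The plate is now square to the finger and rail; its front edge lies level at row ~267, columns 273–396. I'll push on until it contacts the rail.

Run:
```python
from h import *
from bench import r,cams
y=-.0596
print(r.servo_line(J2W(-.045,y,.0195),v=.015,threshold=4)); st(r)
r.servo_line(J2W(-.062,y,.0195),v=.05)
r.servo_line(J2W(-.062,y,.09),v=.12)
r.servo_line(J2W(-.09,y-.03,.20),v=.2)
st(r)
for n in("top","wrist","side"): plate(cams.get_image(n),n+"3")
```

```text
True
t 8.0 jig mm [-49.3 -59.6] 19.1 F [0.15 0.17 0.07]
t 9.87 jig mm [-90.3 -89.1] 198.9 F [-0.34 -0.44 -0.41]
wrist3 plate jig mm [-21.4 -51.8] 40.9 68.2 rel ang 0.11
side3 plate jig mm [-21.3 -56.7] 39.1 69.3 rel ang -0.13
```

View pics/wrist3.png

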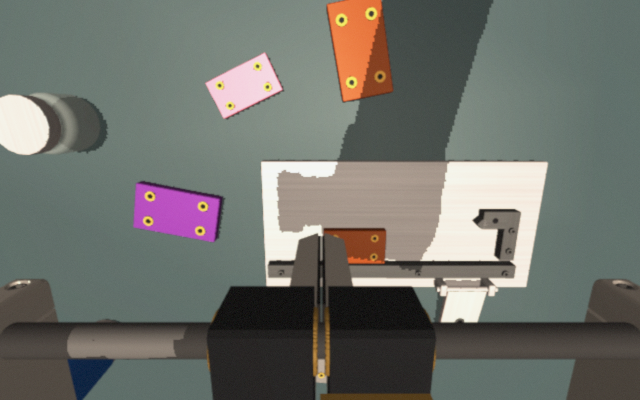

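The plate measures about −21.4 mm from the rail face, where seated is −20, so a gap of about 1 mm is possible. I'll press once more at its centre and record the force.

Run:
```python
from h import *
from bench import r,cams
y=-.052
r.servo_line(J2W(-.064,y,.06),v=.2)
r.servo_line(J2W(-.064,y,.0195),v=.08)
r.servo_line(J2W(-.052,y,.0195),v=.04); st(r)
for x in (-.049,-.048,-.047,-.046,-.045):
    t=r.servo_line(J2W(x,y,.0195),v=.01,threshold=12); print(x,t); st(r)
    if t or np.linalg.norm(r.observe()["force"][:2])>4: break
r.servo_line(J2W(-.062,y,.0195),v=.05)
r.servo_line(J2W(-.062,y,.06),v=.12)
r.servo_line(J2W(-.09,y-.09,.20),v=.2)
st(r)
for n in("top","wrist","side"): plate(cams.get_image(n),n+"4")
```

```text
t 12.01 jig mm [-51.8 -52. ] 19.5 F [0.34 0.26 0.52]
-0.049 False
t 12.46 jig mm [-49.1 -52. ] 19.5 F [-0.87 -0.35 -0.32]
-0.048 False
t 12.71 jig mm [-49.1 -52. ] 19.2 F [-6.43  1.48  3.45]
t 14.62 jig mm [ -90.3 -141.3] 199.0 F [-0.2  -0.13  0.19]
top4 plate jig mm [-19.4 -37.4] 38.3 40.2 rel ang -0.27
wrist4 plate jig mm [-21.3 -52.7] 40.9 70.5 rel ang 0.13
side4 plate jig mm [-21.3 -57.5] 39.1 68.6 rel ang -0.13
```

View pics/wrist4.png

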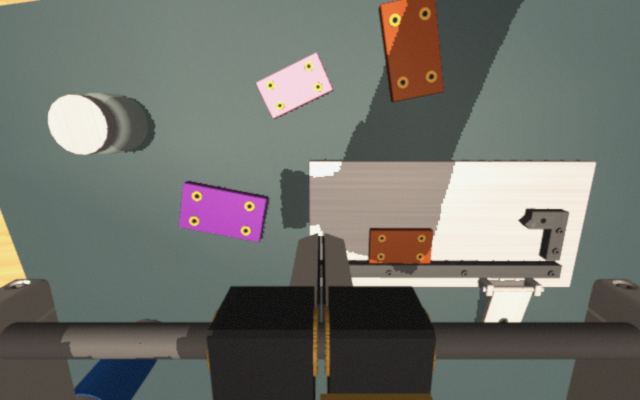

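The finger met firm contact (6 N) at the same −49.1 mm, so the plate is flat against the rail with a tilt of about 0.1°. The leftover 1.2 mm is calibration offset. Now I'll slide from the tail end and pause just before the pocket.

Run:
```python
from h import *
from bench import r,cams
r.servo_line(J2W(-.0245,-.118,.06),v=.25)
r.servo_line(J2W(-.0245,-.118,.0195),v=.08)
print(r.servo_line(J2W(-.0235,-.010,.0195),v=.05,threshold=8)); st(r)
for n in("top","wrist","side"): plate(cams.get_image(n),n+"5")
```

```text
False
t 18.51 jig mm [-23.5 -10.2] 19.5 F [ 0.24 -0.17  0.65]
wrist5 plate jig mm [-21.8  34.4] 41.6 69.7 rel ang 0.05
```

View pics/wrist5.png

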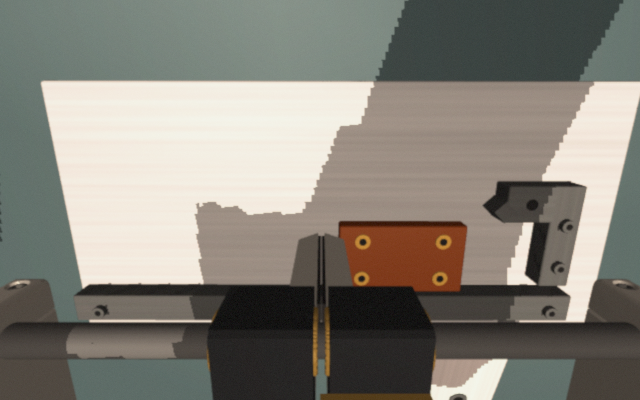

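View pics/top5.png

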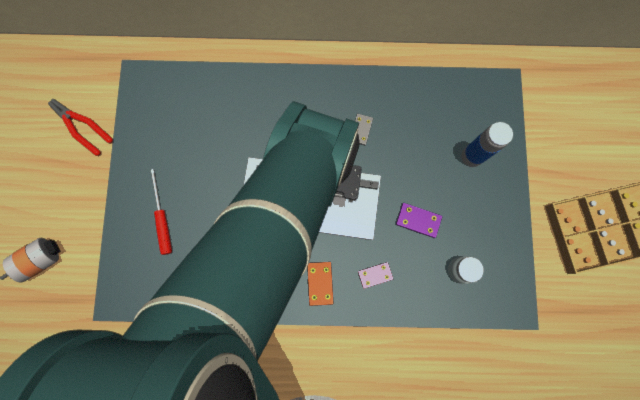

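The plate is still flush against the rail with a tilt of 0.05°. Its front edge is at row ~223, clear of the guide, whose inner face is near row 222 at (500–545). I'll push it on until it seats.

Run:
```python
from h import *
from bench import r,cams
print(r.servo_line(J2W(-.0230,.025,.0195),v=.04,threshold=10)); st(r)
for y in np.arange(.027,.038,.001):
    t=r.servo_line(J2W(-.0230,y,.0195),v=.015,threshold=12); f=r.observe()["force"]
    if t or np.linalg.norm(f[:2])>4: break
print(y,t); st(r)
plate(cams.get_image("wrist"),"wrist6")
```

```text
False
t 19.68 jig mm [-23.   24.7] 19.5 F [ 0.21 -0.09 -0.47]
0.032 False
t 21.22 jig mm [-22.9  31.3] 19.6 F [-0.92 -5.88  3.04]
wrist6 plate jig mm [-21.8  75.3] 41.5 69.6 rel ang 0.05
```

View pics/wrist6.png

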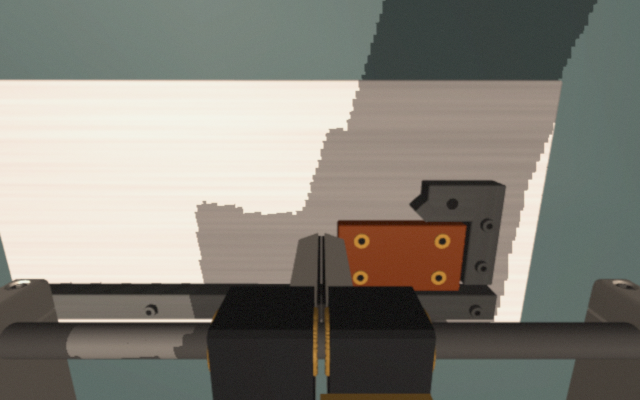

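The plate is against the stop: 5.9 N of resistance, and centre y at 75.3 (expected 75). I'll back off and check with the arm clear.

Run:
```python
from h import *
from bench import r,cams
r.servo_line(J2W(-.0235,.012,.0195),v=.05)
r.servo_line(J2W(-.0235,.012,.07),v=.12)
r.servo_line(J2W(-.07,.0,.14),v=.2)
st(r)
d=cams.get_image("wrist");np.savez("pics/wrist7.npz",**d)
plate(d,"wrist7"); plate(cams.get_image("side"),"side7")
cv2.imwrite("pics/w7c.png",cv2.resize(d["img"][150:330,280:500],None,fx=3,fy=3,interpolation=cv2.INTER_CUBIC))
```

```text
t 22.97 jig mm [-69.9   0.5] 139.3 F [ 0.6   0.47 -0.45]
wrist7 plate jig mm [-21.7  75.1] 41.3 70.3 rel ang 0.1
side7 plate jig mm [-21.5  71.4] 38.7 73.2 rel ang 1.13
```

View pics/w7c.png

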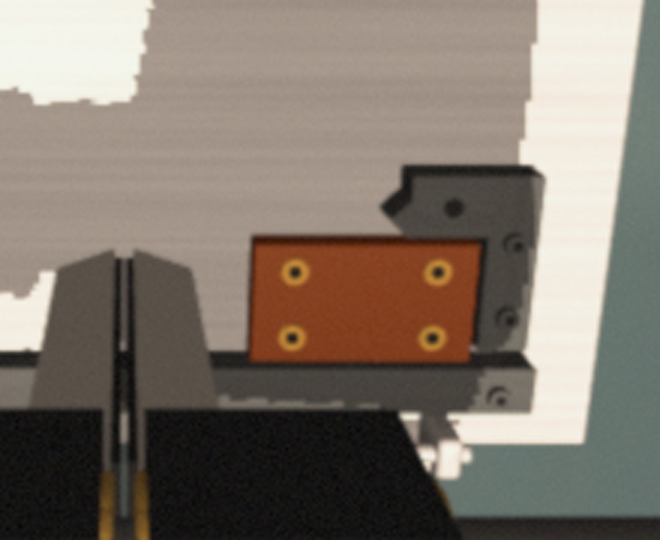

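The plate looks seated against both faces. With time left, I'll press it gently against the rail once more, then against the stop.

Run:
```python
from h import *
from bench import r,cams
def press(a,b,n,stepv):
    for s in np.linspace(0,1,n+1)[1:]:
        p=a+(b-a)*s
        t=r.servo_line(J2W(p[0],p[1],.0195),v=stepv,threshold=10); f=r.observe()["force"]
        if t or np.linalg.norm(f[:2])>3: break
    st(r)
r.servo_line(J2W(-.062,.060,.06),v=.2); r.servo_line(J2W(-.062,.060,.0195),v=.08)
r.servo_line(J2W(-.053,.060,.0195),v=.05)
press(np.array([-.052,.06]),np.array([-.046,.06]),6,.015)
r.servo_line(J2W(-.062,.060,.0195),v=.06); r.servo_line(J2W(-.062,.060,.05),v=.12)
r.servo_line(J2W(-.024,.018,.05),v=.2); r.servo_line(J2W(-.024,.018,.0195),v=.08)
r.servo_line(J2W(-.0235,.027,.0195),v=.05)
press(np.array([-.0235,.027]),np.array([-.0232,.036]),9,.015)
r.servo_line(J2W(-.0235,.012,.0195),v=.05); r.servo_line(J2W(-.0235,.012,.07),v=.12)
r.servo_line(J2W(-.09,-.03,.2),v=.25); st(r)
d=cams.get_image("wrist"); plate(d,"wrist8")
cv2.imwrite("pics/w8c.png",cv2.resize(d["img"][150:330,280:500],None,fx=3,fy=3,interpolation=cv2.INTER_CUBIC))
```

```text
t 25.74 jig mm [-48.9  60. ] 19.3 F [-5.29  0.79  2.46]
t 29.07 jig mm [-23.3  31.3] 19.6 F [-2.23 -5.72  2.82]
t 30.96 jig mm [-90.1 -29.4] 198.9 F [-0.32 -0.51  0.73]
wrist8 plate jig mm [-20.9  75.1] 40.9 70.7 rel ang 0.11
```

View pics/w8c.png

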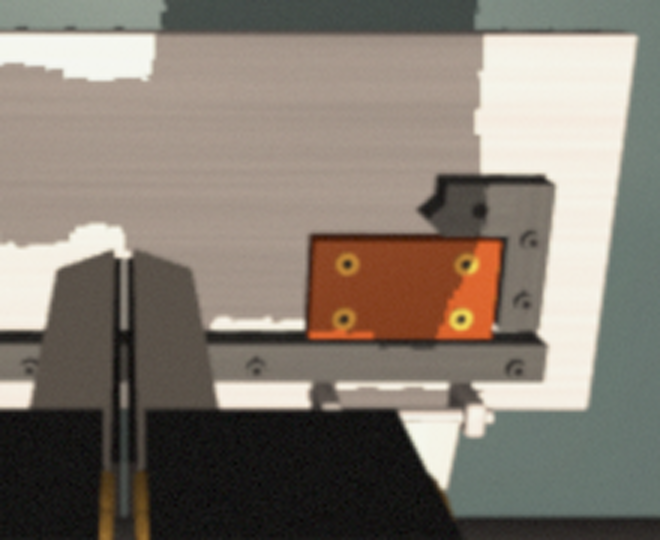

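The contact points repeat: −48.9 mm at the rail (−49.1 before) and 31.3 mm at the stop (31.3 before). The plate is seated and the arm is clear, so I'm handing in.

Run:
```python
from bench import r
r.sign_off(); print(r.observe()["clock"])
```

```text
the job is handed in; nothing more can be done
the job is handed in; nothing more can be done
```

The brown plate is in the corner pocket, flat against both the rail and the end stop, and I handed the job in at about 31 s of the 45 s limit. I pushed it flat to the rail with the closed fingertips and slid it along the rail from its tail end. To finish, I pressed it gently once more against each face. It was only ever pushed, never gripped or lifted, and the arm ended clear of everything.

**Final checks:**
- **Position:** the plate's centre measured 75.1 mm along the jig (75 expected) and −20.9 mm from the rail face (−20 expected), turned about 0.1° from the rail.
- **Contact:** both faces resisted firmly at 5–6 N. The finger stopped at the same points on repeat presses: about −49 mm at the rail and 31.3 mm at the stop.

**Disagreements:**
- **Rail offset:** the camera put the plate 1–1.8 mm further from the rail than nominal in most views. I took this as calibration error because of the repeatable contact.
- **Side camera:** one side view taken mid-check disagreed (71.4 mm, 1.1°). That camera had been about 4 mm off along the jig from the start.

I moved the arm only over and around the jig and saw no contact with the spray can, jar or screwdriver, but I did not measure their positions afterwards.

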